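Free the seized slide clamp and open its jaw onto the spring stop

TASK

The clamp knob of the slide clamp has seized: break it loose with a short firm twist anticlockwise (seen from above) and turn it on until it comes up against its stop. Then draw the moving jaw back, away from the fixed jaw, until it bears on the brass spring pin of the stop block and presses it part of the way in; feel for the pin, do not drive it in solid. Let go, leaving the knob open and the jaw resting on the pin, and leave the things lying round the clamp where they are.

Things in the scene. Friction and masses are not known exactly. Their poses are not given: they have to be found in the camera images.
- slide_clamp: The slide clamp, fixed to the table: aluminium base plate 104 x 260 x 12 mm with four bolt heads. Origin: centre of its underside. Its y axis runs along the guide rails, from the stop block (-y end) to the fixed jaw (+y end); z up. A keeper lug (12 x 14 mm) stands beside the moving jaw at x +44, y +31 mm. Nothing on the clamp but the knob is higher than 52 mm.
- fixed_jaw (a point): Centre of the top of the fixed jaw, a dark steel block 70 x 36 mm, 46 mm high, at the clamp's +y end (y +105 mm). Axes as the clamp's.
- jaw: Moving jaw: dark steel carriage 60 mm long, 76 mm wide, top at z 44 mm, carrying the knob. Origin: table plane, under the knob's axis; axes as the clamp's. Starts closed; opens toward the clamp's -y (at most 100 mm) against a steady drag of about 5 N, and stays where left. Held by the knob's tongue behind the keeper lug: free only once the knob is past 0.85 rad; then drawn by its knob.
- jaw_rear (a point): Centre of the moving jaw's rear (-y) face, at z 31 mm, 30 mm behind its origin: the spot that meets the spring pin. Axes as the clamp's.
- knob (a joint): Turn of the clamp knob (rad): 0 at the start, seized; grows anticlockwise from above; hard stop at 1.40. At first it only yields a little; the resistance peaks at about 0.5 N m near 0.2 rad, then it breaks loose (with a slight jerk) and from about 0.5 rad turns freely with about 0.03 N m, without springing back. A tongue under it clears the keeper lug at about 0.85.
- knob_grip (a point): Grip point on the knob's vertical axis, 80 mm above the table. Black bar 12 mm thick, 50 mm long, z 67 to 91 mm, on an 18 mm stem; a steel tongue (z 47 to 52) reaches out 46 mm along the point's x. The point turns with the knob: the bar lies along its y, so fingers close along its x, from above, with 40 N or more. At knob 0 its axes are parallel to the clamp's.
- stop_block: Stop block at the clamp's -y end: dark steel, 60 x 34 mm, 46 mm high (screw heads to 50). Origin: table plane under its centre; axes as the clamp's. From its +y face a threaded sleeve and a brass pin stick out toward the jaw.
- stop_face (a point): Point on the stop block's +y face where the threaded sleeve comes out, z 31 mm. The brass pin's tip (10 mm dia) stands 25 to 70 mm from here toward +y: set by hand, not measured. The pin is sprung: 2 N to start it in, 2 N more per mm, solid after 3 mm (8 N). The jaw's drag of about 5 N keeps it pressed; if pressed harder it pushes the jaw back a little once let go.
- brown_strip: Bystander: brown flat strip, 14 x 64 x 8 mm, lying loose. Origin: centre of its underside.
- tape_roll: Bystander: paper tape roll, 89 mm dia, 19 mm high, lying loose. Origin: centre of its underside.
- hex_key: Bystander: black hex key, 33 x 102 x 5 mm, lying loose. Origin: centre of its underside.
- boot_0: Bystander: black rubber dust boot, 45 mm dia, 22 mm high, standing loose. Origin: centre of its underside.

How it is judged:
By the outcome, as a careful person would: the job done as asked, in the order asked, and still so for the second after the job is handed in, with the robot touching nothing.
It also fails if it takes over 67 s, if anything falls off the work surface, if the arm or the gripper's body presses on something with over 40 N, if the wrist force passes 120 N, or if a joint passes its speed limit or range.

ROBOT

A 6-joint arm with a two-finger parallel gripper is mounted at the origin on a cart in front of the work surface, level with it; the furniture and walls round the work are solid. World frame = base frame: x ahead of the robot, y to its left, z up, the work surface at z = 0. Lengths are in mm, angles in rad, forces in N, time in s.
With the tool pointing down it reaches from about 325 to 850 mm from the base axis. Payload 15.5 kg.
Tool frame: the origin (TCP) lies midway between the tips of the shut fingers; the grasp point (between the pads) lies 19 mm behind it; z points along the fingers, y is the direction in which the jaws open and shut (so a half turn about z gives the same grasp; the last joint's range is limited). The gripper opens to 91 mm and grips with 3 to 60 N. Pads are 32 mm wide; open, the fingers measure 118 mm over their backs; the gripper's body (76 mm by 178 mm) begins 60 mm behind the grasp point.
Start: joints at [1.105, 0.494, 1.345, -0, 1.302, -0.096], TCP at [226.471, 582.526, 192.015] pointing down, gripper open.
Joint ranges: [-2.91, 2.91], [-0.82, 2.16], [0.22, 2.67], [-1.22, 4.37], [0.12, 2.79], [-3.08, 3.08]. Speed limits (rad/s): [1.89, 1.89, 2.57, 3.01, 3.01, 3.01].

INTERFACE

Orientations are given as a rotation vector (axis times angle).
In Python, from plant import monitor, cams, job gives the robot as it stands.
- The arm moves only by the shell command python3 -m handwheel 'ROWS' [OPENING] [FORCE]. ROWS is JSON, a list of rows, each a list of 4 numbers: the shift along the tool's x, y, z in mm, then the turn about the tool's z in degrees. A call has 1 to 10 rows; each row is the pose to reach, as a shift and turn from the pose commanded when the call began, along the tool's axes at that moment; what a row does not reach only later rows make up. A row lasts 1/10 s, in which the tool goes at most 50 mm and 8.59 degrees, less where a joint would pass 70% of its speed; a pose out of reach is approached as far as the arm can. A call with a gripper value outside its range is refused whole. OPENING is the opening in per cent of the stroke, from 0 (shut) to 100 (fully open), set as the call begins (- or left out, the last holds). The fingers move at their own pace and stop on an object; FORCE is the grip in N (left out, the last holds). Time passes only in rows, so rows that repeat a pose let the fingers close. It gives the time, the measured TCP pose, the force and the opening at its end, in the units of the state.
- monitor.read_state(): the state, without advancing time (a new reading comes with each control period).
- cams.snapshot(name): name is "scene" or "side" or "wrist"; returns a dict with "img" (400x640x3 uint8, red, green, blue), "intrinsics" (3x3 intrinsics, pixels), "R" (3x3) and "t" (3): a world point X has camera coordinates R X + t. Camera axes: x right, y down, z forward; pixel columns grow to the right and rows downward; lengths in mm; the calibration is good to about 2 mm. The wrist camera is an equidistant fisheye: a pixel r from the principal point sees the ray r / f radians off the axis. A picture is of the moment at which its call begins. There is no depth.
- job.close_job(): hands the job in, once; it reports no verdict.
Trained networks look in the newest picture that a camera, given by its name, has taken for a name from the list of things; names that differ only in an ending like _2 or _b are one class to them, and where a whole thing is asked for, a point or a joint stands for the part that bears it (a point fixed in the world has none). Each returns a list of dicts, best first, with "score" (0 to 1); they miss things now and then, are a little off and sometimes report something else, mostly with a low value. They report only what shows in the picture. A call takes as long as a camera call.
- cams.trace(camera, thing): "mask" (400x640 bool, what is visible of it) and "box" ([left, top, right, bottom] in pixels, round what is visible of it).
The state is a dict: "clock": time; "joint_positions": joint angles; "dq": joint speeds; "joint_efforts": joint torques, N m; "tcp_pos": TCP position; "orientation": TCP orientation; "contact_force": force on the tool from outside, world axes, zero at the start; "torque": the same for the moment, N m; "grip_width": finger opening in mm.
Only numpy, scipy, OpenCV 4.12 (cv2) and the standard library are available. Lean on these libraries where they do the work, as an engineer would, in place of code of your own. Each camera call takes 0.05 s, during which the arm holds its last target.

## Working session

There is one attempt and no reset: what is moved stays moved. The work goes in short steps, Python scripts to look and compute and a shell command to move; the robot and the scene stay as the last step left them, time stands still between calls to the robot, and variables do not carry over. Pictures are saved under pics/ and viewed, and the job is handed in when it is done.

```bash
ls; mkdir -p pics; python3 - <<'E'
from plant import monitor, cams, job
import cv2, numpy as np
s=monitor.read_state()
for k,v in s.items(): print(k,np.round(v,3))
for n in ("scene","side","wrist"):
    d=cams.snapshot(n); cv2.imwrite(f"pics/a_{n}.png",cv2.cvtColor(d["img"],cv2.COLOR_RGB2BGR))
    print(n,np.round(d["intrinsics"],1).tolist(),np.round(d["R"],3).tolist(),np.round(d["t"],1))
E
```

```text
pics
clock 0.0
joint_positions [ 1.105  0.494  1.346  0.     1.302 -0.095]
dq [-0.001 -0.001 -0.     0.001  0.002 -0.001]
joint_efforts [-4.0000e-03 -8.7879e+01 -3.8188e+01  7.0000e-02  5.3000e-02 -0.0000e+00]
tcp_pos [226.267 582.185 191.439]
orientation [-5.790e-01 -3.087e+00  2.000e-03]
contact_force [ 0.629 -0.139  0.55 ]
torque [-0.031 -0.028  0.005]
grip_width 91.027
scene [[408.3, 0.0, 320.0], [0.0, 408.3, 194.9], [0.0, 0.0, 1.0]] [[0.516, -0.857, -0.004], [-0.67, -0.401, -0.625], [0.533, 0.325, -0.781]] [-227.6  475.1  651.7]
side [[406.7, 0.0, 321.8], [0.0, 406.7, 206.9], [0.0, 0.0, 1.0]] [[0.987, -0.16, -0.006], [-0.094, -0.551, -0.829], [0.129, 0.819, -0.559]] [-560.1  173.1  759.2]
wrist [[309.7, 0.0, 324.9], [0.0, 309.7, 197.0], [0.0, 0.0, 1.0]] [[0.363, 0.932, -0.002], [0.899, -0.349, 0.264], [0.246, -0.097, -0.964]] [-624.5  -30.1  391. ]
```

View pics/a_scene.png

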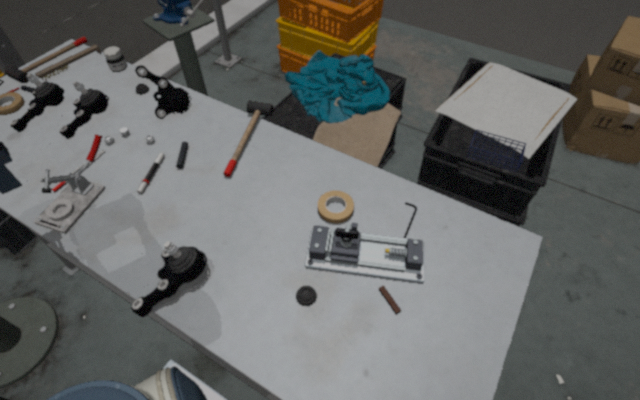

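View pics/a_side.png

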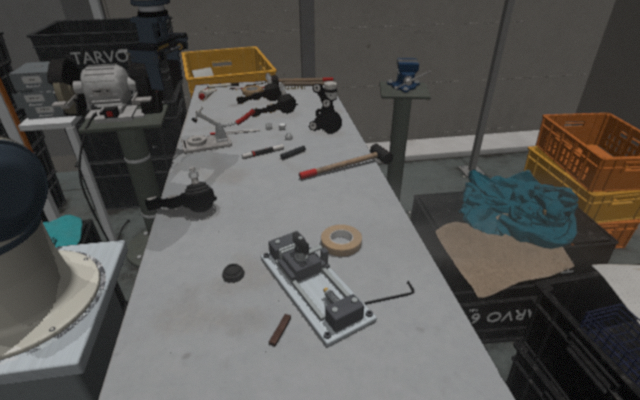

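View pics/a_wrist.png

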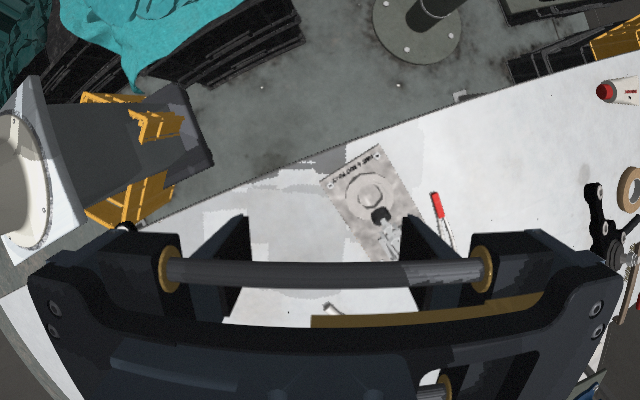

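The scene view has the clamp at about (365,255), the side view at about (315,285). The wrist camera isn't looking at the clamp. Next I'll zoom in and run the networks.

```bash
cat > h.py <<'E'
from plant import monitor, cams, job
import cv2, numpy as np
from scipy.spatial.transform import Rotation as Ro
def ray(d,px):
    K=d["intrinsics"];u=np.array([(px[0]-K[0,2])/K[0,0],(px[1]-K[1,2])/K[1,1]])
    if d.get("fish"):
        r=np.hypot(*u); v=np.array([*(u/r*np.sin(r)),np.cos(r)]) if r>0 else np.array([0,0,1.])
    else: v=np.array([*u,1.])
    R=d["R"];return -R.T@d["t"],R.T@v/np.linalg.norm(v)
def proj(d,X):
    c=d["R"]@np.array(X,float)+d["t"];K=d["intrinsics"]
    if d.get("fish"):
        th=np.arctan2(np.hypot(c[0],c[1]),c[2]);ph=c[:2]/np.hypot(c[0],c[1]);u=th*ph
    else:u=c[:2]/c[2]
    return np.array([K[0,0]*u[0]+K[0,2],K[1,1]*u[1]+K[1,2]])
def onz(d,px,z):
    o,v=ray(d,px);return o+v*(z-o[2])/v[2]
def tri(*pairs):
    A=np.zeros((3,3));b=np.zeros(3)
    for d,p in pairs:
        o,v=ray(d,p);P=np.eye(3)-np.outer(v,v);A+=P;b+=P@o
    return np.linalg.solve(A,b)
def snap(n,tag=None):
    d=cams.snapshot(n);d={k:(np.array(v)) for k,v in d.items() if k in("img","intrinsics","R","t")}
    d["fish"]=n=="wrist"
    if tag: cv2.imwrite(f"pics/{tag}_{n}.png",cv2.cvtColor(d["img"],cv2.COLOR_RGB2BGR));np.savez(f"{tag}_{n}.npz",**d)
    return d
def load(tag,n):
    z=np.load(f"{tag}_{n}.npz");return {k:(bool(z[k]) if k=="fish" else z[k]) for k in z.files}
def crop(d,x0,y0,x1,y1,name):
    i=d["img"][y0:y1,x0:x1];s=min(800/(x1-x0),600/(y1-y0));cv2.imwrite("pics/"+name,cv2.cvtColor(cv2.resize(i,None,fx=s,fy=s,interpolation=cv2.INTER_CUBIC),cv2.COLOR_RGB2BGR));print(name,s)
E
python3 - <<'E'
from h import *
D={}
for n in("scene","side"):
    D[n]=snap(n,"b")
    for t in("slide_clamp","jaw","knob","stop_block","brown_strip","tape_roll","hex_key","boot_0"):
        r=cams.trace(n,t)
        for q in r[:2]:
            m=q["mask"];ys,xs=np.nonzero(m);print(n,t,round(q["score"],2),q["box"],xs.mean().round(1),ys.mean().round(1),m.sum(),onz(D[n],(xs.mean(),ys.mean()),10 if t!="knob" else 79).round(0))
crop(D["scene"],295,185,435,290,"b1.png");crop(D["side"],250,215,410,335,"b2.png")
print(monitor.read_state()["clock"])
E
```

```text
scene slide_clamp 0.58 [308.6, 222.1, 426.3, 279.6] 365.9 253.2 4924 [541. -60.  10.]
scene jaw 0.58 [326.4, 224.7, 362.8, 261.8] 345.2 244.1 939 [538.  -9.  10.]
scene knob 0.57 [335.5, 224.3, 359.2, 244.2] 347.0 233.3 291 [524. -17.  79.]
scene stop_block 0.96 [385.3, 238.7, 422.0, 268.3] 410.5 253.3 683 [ 592. -145.   10.]
scene stop_block 0.24 [338.8, 226.1, 361.6, 242.7] 347.3 233.8 252 [564.   1.  10.]
scene brown_strip 0.75 [383.2, 284.2, 402.0, 314.5] 390.4 299.4 205 [ 469. -153.   10.]
scene tape_roll 0.72 [316.3, 188.8, 354.3, 226.8] 335.5 205.7 766 [622.  65.  10.]
scene tape_roll 0.49 [309.0, 224.3, 425.0, 282.5] 365.8 253.2 5087 [541. -60.  10.]
scene hex_key 0.61 [404.7, 203.0, 417.4, 237.5] 411.7 214.9 46 [ 691. -106.   10.]
scene hex_key 0.25 [330.0, 222.9, 361.0, 265.4] 345.0 244.8 918 [536.  -9.  10.]
scene boot_0 0.59 [294.5, 280.5, 318.6, 306.4] 306.2 294.8 354 [388.   1.  10.]
scene boot_0 0.45 [326.1, 224.0, 362.3, 264.8] 345.2 243.8 996 [538.  -8.  10.]
side slide_clamp 0.71 [294.3, 230.3, 320.8, 259.9] 301.8 245.2 344 [534.  59.  10.]
side slide_clamp 0.59 [257.6, 231.9, 377.3, 344.6] 316.0 287.5 6337 [545. -70.  10.]
side jaw 0.82 [275.3, 230.8, 328.9, 280.1] 300.4 258.6 1333 [526.  17.  10.]
side jaw 0.28 [320.3, 226.0, 361.9, 252.8] 341.1 239.5 942 [620.  64.  10.]
side knob 0.75 [293.7, 226.3, 323.6, 258.9] 301.8 245.0 374 [526. -24.  79.]
side stop_block 0.72 [321.3, 288.2, 364.0, 332.8] 342.2 309.8 1116 [ 583. -132.   10.]
side brown_strip 0.57 [268.3, 315.3, 294.6, 347.2] 279.2 329.7 292 [ 469. -157.   10.]
side tape_roll 0.94 [322.2, 225.7, 359.4, 255.6] 341.6 239.9 974 [621.  63.  10.]
side hex_key 0.57 [361.4, 282.2, 416.0, 307.3] 392.1 295.3 195 [ 681. -113.   10.]
side boot_0 0.84 [221.4, 263.9, 243.0, 282.6] 232.5 272.2 338 [389.  -1.  10.]
b1.png 5.714285714285714
b2.png 5.0
1.05
```

View pics/b1.png

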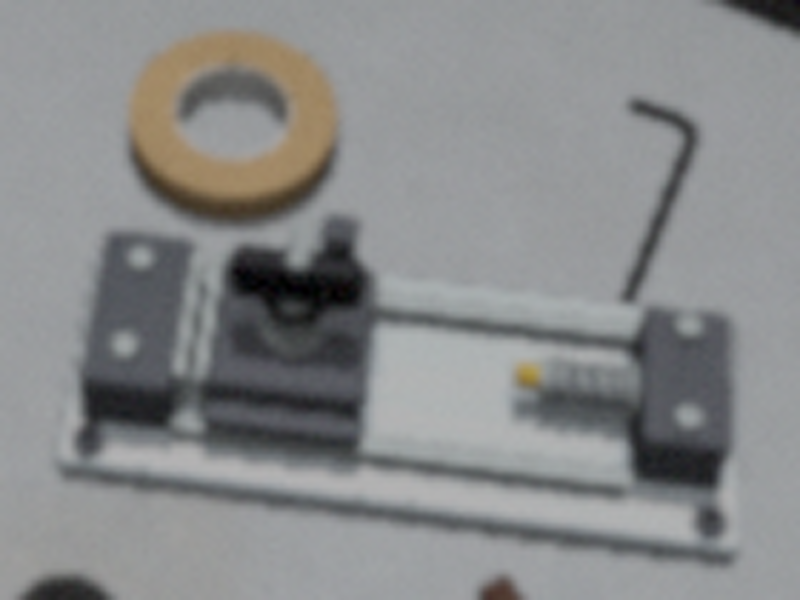

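View pics/b2.png

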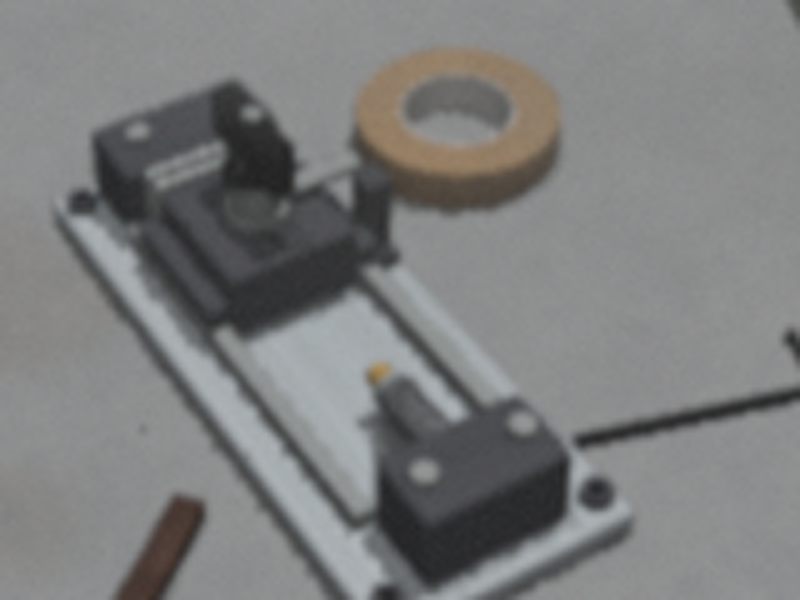

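Scene crop: brass tip at about (387.2,250.6). Side crop: brass tip at about (325.4,289.8). The knob bar lies along the rails. Now I'll fit the clamp pose to corners from both views.

```bash
cat > fit.py <<'E'
from h import *
from scipy.optimize import least_squares
S=load("b","scene");E=load("b","side")
s=lambda x,y:(295+(x+.5)/5.714-.5,185+(y+.5)/5.714-.5)
e=lambda x,y:(250+(x+.5)/5-.5,215+(y+.5)/5-.5)
# model pts: (x,y,z, usesb)
obs=[(S,(-35,123,46,0),s(85,378)),(S,(35,123,46,0),s(108,234)),(S,(35,87,46,0),s(193,240)),(S,(-35,87,46,0),s(172,390)),
(S,(30,17,46,1),s(645,308)),(S,(30,-17,46,1),s(732,315)),(S,(-30,-17,46,1),s(722,468)),(S,(-30,17,46,1),s(633,455)),
(S,(-52,130,12,0),s(60,462)),(S,(-52,-130,12,0),s(737,545)),
(E,(-52,130,12,0),e(52,195)),(E,(52,-130,12,0),e(632,515)),
(E,(-35,123,46,0),e(93,132)),(E,(35,123,46,0),e(237,80)),(E,(-35,87,46,0),e(140,185)),
(E,(-30,17,46,1),e(380,460)),(E,(30,17,46,1),e(508,398)),(E,(30,-17,46,1),e(568,455)),(E,(-30,-17,46,1),e(432,525)),]
def w(p,m):
    x,y,z,u=m
    if u:y+=p[3]
    c,si=np.cos(p[2]),np.sin(p[2]);return (p[0]+c*x-si*y,p[1]+si*x+c*y,z)
f=lambda p:np.concatenate([proj(d,w(p,m))-o for d,m,o in obs])
r=least_squares(f,[545,-65,0,-105],loss="soft_l1");p=r.x
if __name__=="__main__":
    print(p.round(3));print(f(p).reshape(-1,2).round(1).tolist())
    tip=tri((S,s(527,375)),(E,e(377,374)));print("tip",tip.round(1))
    c,si=np.cos(p[2]),np.sin(p[2]);d=tip-[p[0],p[1],0];print("tip in clamp",(c*d[0]+si*d[1]).round(1),(-si*d[0]+c*d[1]).round(1))
    # knob bar-top: masks
    top_s=s(297,252) ;stem_e=e(255,140)
    k=tri((S,(347,233.3)),(E,(301.8,245)));d=k-[p[0],p[1],0];print("knob mask tri",k.round(1),"clamp",(c*d[0]+si*d[1]).round(1),(-si*d[0]+c*d[1]).round(1))
    for d_,n in((S,"scene"),(E,"side")):
        for y in(20,25,31):
            print(n,y,[proj(d_,w(p,(sx*6,y+sy*25,z,0))).round(0).tolist() for z in(67,91) for sx,sy in((0,-1),(0,1))])
E
python3 fit.py
```

```text
[ 540.486  -59.447   12.951 -102.439]
[[-1.1, 0.2], [0.3, -1.3], [1.3, -0.3], [0.3, 0.3], [-0.2, -0.2], [0.3, 0.6], [2.0, -2.1], [1.2, -2.0], [-0.8, -0.3], [1.3, 2.1], [-0.4, 0.8], [0.5, 0.1], [-1.0, -0.3], [0.5, -0.9], [-2.7, -1.2], [-3.1, -0.4], [0.8, -1.7], [0.4, -0.4], [-2.5, 0.3]]
tip [ 557.3 -100.1   33.5]
tip in clamp 0.4 -44.0
knob mask tri [527.3 -15.6  72.5] clamp 4.2 45.6
scene 20 [[370.0, 240.0], [347.0, 237.0], [371.0, 234.0], [347.0, 230.0]]
scene 25 [[368.0, 239.0], [345.0, 236.0], [369.0, 233.0], [345.0, 230.0]]
scene 31 [[365.0, 239.0], [342.0, 236.0], [366.0, 233.0], [342.0, 230.0]]
side 20 [[314.0, 263.0], [300.0, 248.0], [313.0, 253.0], [300.0, 238.0]]
side 25 [[312.0, 261.0], [299.0, 246.0], [312.0, 251.0], [299.0, 237.0]]
side 31 [[311.0, 260.0], [298.0, 245.0], [310.0, 249.0], [297.0, 235.0]]
```

```bash
cat > go.py <<'E'
from h import *
def rel(tx,ty,tz,yaw,s=None):
    s=s or monitor.read_state()
    R=Ro.from_rotvec(s["orientation"]).as_matrix();d=R.T@(np.array([tx,ty,tz])-s["tcp_pos"])
    yw=np.arctan2(R[1,1],R[0,1]);dy=(yaw-yw+np.pi/2)%np.pi-np.pi/2
    print("tcp",np.round(s["tcp_pos"],1),"z-axis",R[:,2].round(4),"tool y yaw",round(yw,4),"t",s["clock"],"q",np.round(s["joint_positions"],3))
    print("shift tool xyz",d.round(1),"world dyaw",round(dy,4),"-> turn about tool z deg",round(np.degrees(-dy),2),"F",np.round(s["contact_force"],1),"M",np.round(s["torque"],2),"w",round(s["grip_width"],1))
E
python3 -c "
from go import *
rel(523.5,-17,190,0.385)"
```

```text
tcp [226.5 582.5 192. ] z-axis [-0. -0. -1.] tool y yaw 1.2 t 1.05 q [ 1.104  0.494  1.346  0.     1.303 -0.095]
shift tool xyz [-494.1 -451.1    2. ] world dyaw -0.815 -> turn about tool z deg 46.69 F [-0.3 -0.2  0.2] M [ 0.01  0.01 -0.02] w 91.0
```

```bash
python3 -m handwheel '[[-33,-30,0,3],[-66,-60,0,6],[-99,-90,0,9],[-132,-120,0,12],[-165,-150,0,15],[-198,-180,0,18],[-231,-210,0,21],[-264,-240,0,24],[-297,-270,0,27],[-330,-300,0,30]]'; python3 -c "
from go import *
rel(523.5,-17,190,0.385)"
```

```text
clock: 2.05
tcp_pos: [425.9, 181.7, 192.3]
orientation: [1.361, 2.831, 0.001]
contact_force: [0.4, 0.5, 0.4]
grip_width: 91.2
tcp [425.9 181.7 192.3] z-axis [ 6.e-04  2.e-04 -1.e+00] tool y yaw 0.6743 t 2.05 q [ 0.274  0.266  1.728  0.     1.146 -0.4  ]
shift tool xyz [-216.1  -47.8    2.3] world dyaw -0.2893 -> turn about tool z deg 16.58 F [0.4 0.5 0.4] M [-0.04 -0.06  0.02] w 91.2
```

```bash
python3 -m handwheel '[[-36,-8,0,3],[-72,-16,0,6],[-108,-24,0,9],[-144,-32,0,12],[-180,-40,0,15],[-205,-46,0,16.5],[-205,-46,0,16.5],[-205,-46,0,16.5]]'; python3 -c "
from go import *
rel(523.5,-17,190,0.385)
w=snap('wrist','c');print('cam',-w['R'].T@w['t'],w['R'][2]);crop(w,0,0,640,400,'c_w.png')
for t in('knob','jaw','stop_block'):
  for q in cams.trace('wrist',t)[:2]:
    ys,xs=np.nonzero(q['mask']);print(t,q['score'],q['box'],xs.mean(),ys.mean())
"
```

```text
clock: 2.85
tcp_pos: [517.6, -5.4, 191.9]
orientation: [-1.752, -2.607, 0.0]
contact_force: [-0.2, -0.1, -1.1]
grip_width: 91.6
tcp [517.6  -5.4 191.9] z-axis [-3.e-04  2.e-04 -1.e+00] tool y yaw 0.3877 t 2.85 q [-0.126  0.344  1.607  0.     1.191 -0.514]
shift tool xyz [-12.9   1.1   1.9] world dyaw -0.0027 -> turn about tool z deg 0.16 F [-0.2 -0.1 -1.1] M [-0.06  0.03  0.  ] w 91.6
cam [490.01342222  63.54193581 384.42104253] [ 0.0996927  -0.2447314  -0.96445213]
c_w.png 1.25
knob 0.56 [317.3, 173.6, 367.6, 228.5] 335.5874190564292 198.08788159111933
jaw 0.75 [294.2, 158.8, 368.9, 229.9] 328.8795907660021 188.64244491080797
jaw 0.33 [317.0, 174.3, 369.3, 226.8] 335.5602968460111 198.0686456400742
stop_block 0.74 [303.1, 256.3, 352.4, 314.5] 328.2068965517241 298.17830109335574
```

View pics/c_w.png

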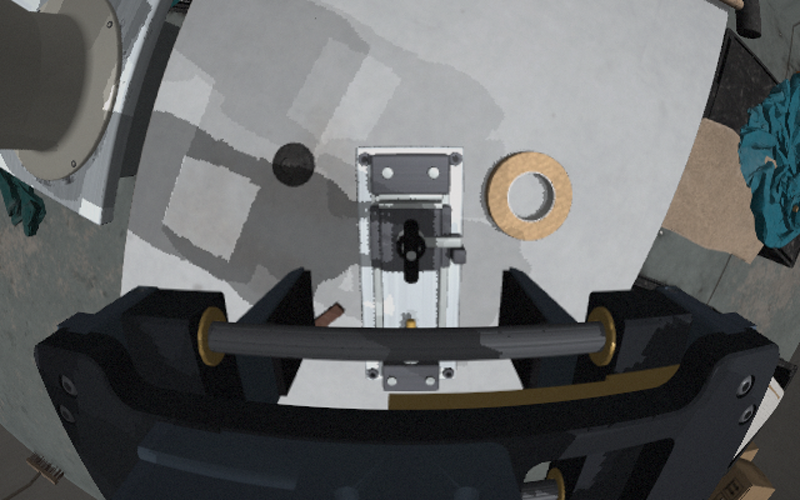

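```bash
python3 -c "
from h import *
w=load('c','wrist');crop(w,275,110,385,270,'c_w2.png')"
```

```text
c_w2.png 3.75
```

View pics/c_w2.png

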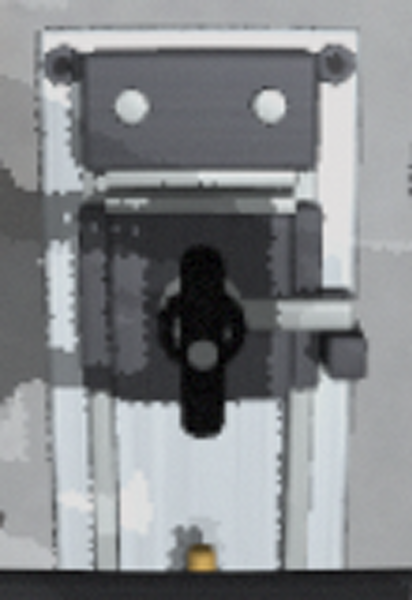

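```bash
python3 - <<'E'
from h import *
from fit import obs,w,S,E,s,e,proj
from scipy.optimize import least_squares
W=load("c","wrist")
q=lambda x,y:(275+(x+.5)/3.75-.5,110+(y+.5)/3.75-.5)
o2=[(W,(-35,123,46,0),q(82,53)),(W,(35,123,46,0),q(319,53)),(W,(-35,87,46,0),q(79,170)),(W,(35,87,46,0),q(319,170)),(W,(-52,130,12,0),q(39,29)),(W,(52,130,12,0),q(358,31))]
for name,ob in(("all",obs+o2),("sc/side",obs)):
    f=lambda p:np.concatenate([proj(d,w(p,m))-o for d,m,o in ob])
    r=least_squares(f,[545,-65,.38,-105],loss="soft_l1");p=r.x;print(name,p.round(3))
f=lambda p:np.concatenate([proj(d,w([*p,0],m))-o for d,m,o in o2])
pw=least_squares(f,[545,-65,.38]).x;print("wrist only",pw.round(3),f(pw).round(1))
f=lambda p:np.concatenate([proj(d,w(p,m))-o for d,m,o in obs+o2]);p=least_squares(f,[545,-65,.38,-105],loss="soft_l1").x
def cl(X,p=p):
    d=X[:2]-p[:2];c,si=np.cos(p[2]),np.sin(p[2]);return np.round([c*d[0]+si*d[1],-si*d[0]+c*d[1]],1)
for n,a in(("disc",(203,353)),("end+",(203,247)),("end-",(203,437))):
    X=onz(W,q(*a),91);print(n,X.round(1),cl(X),cl(X,[*pw]))
# bar ends triangulated across
print("kn tri scene/side/wrist masks",tri((S,(347,233.3)),(E,(301.8,245)),(W,(335.6,198.1))).round(1))
T=tri((S,s(527,375)),(E,e(377,374)));print("tip",T.round(1),cl(T),cl(T,pw)); print("tip wrist z36",cl(onz(W,q(203,545),34)),cl(onz(W,q(203,545),34),pw))
X=onz(W,q(200,395),44);print("jaw rear",cl(X),cl(X,pw))
E
```

```text
all [ 5.41451e+02 -5.88930e+01  3.77000e-01 -1.02573e+02]
sc/side [ 5.40486e+02 -5.94470e+01  3.84000e-01 -1.02439e+02]
wrist only [ 5.4287e+02 -5.8248e+01  3.8500e-01] [-0.8 -0.5  0.4 -0.3  0.4  0.9 -0.2  1.1 -0.8 -0.5  1.  -0.7]
disc [526.5 -15.9  91. ] [ 1.9 45.5] [ 0.7 45.4]
end+ [515.6  10.4  91. ] [ 1.5 74. ] [ 0.6 73.9]
end- [535.5 -37.7  91. ] [ 2.2 21.9] [ 0.9 21.8]
kn tri scene/side/wrist masks [530.  -13.5  69.9]
tip [ 557.3 -100.1   33.5] [ -0.4 -44.2] [ -2.3 -44.2]
tip wrist z36 [  3.8 -38.4] [  1.9 -38.5]
jaw rear [ 1.9 18. ] [ 0.5 17.9]
```

```bash
python3 -c "
from go import *
rel(526,-15.3,110,0.383)"
```

```text
tcp [517.4  -4.4 192.1] z-axis [-2.e-04  2.e-04 -1.e+00] tool y yaw 0.3898 t 3.05 q [-0.124  0.343  1.608  0.     1.191 -0.514]
shift tool xyz [-13.4   3.9  82.1] world dyaw -0.0068 -> turn about tool z deg 0.39 F [ 0.3 -0.4 -0. ] M [-0.08 -0.06  0.03] w 91.3
```

```bash
python3 -m handwheel '[[-7,2,25,0.2],[-13.4,4,55,0.4],[-13.4,4,82,0.4],[-13.4,4,82,0.4],[-13.4,4,82,0.4]]'; python3 -c "
from go import *
rel(526,-15.3,61,0.383)
w=snap('wrist','d');print('cam',-w['R'].T@w['t'],w['R'][2]);crop(w,200,80,460,275,'d_w.png')
for t in('knob','jaw'):
  for q in cams.trace('wrist',t)[:2]:
    ys,xs=np.nonzero(q['mask']);print(t,q['score'],q['box'],xs.mean(),ys.mean())
"
```

```text
clock: 3.55
tcp_pos: [526.4, -15.6, 110.5]
orientation: [-1.759, -2.603, 0.0]
contact_force: [0.3, 0.4, 0.4]
grip_width: 90.8
tcp [526.4 -15.6 110.5] z-axis [-6.e-04  1.e-04 -1.e+00] tool y yaw 0.3823 t 3.55 q [-0.143  0.458  1.684  0.     1.001 -0.526]
shift tool xyz [ 0.5 -0.2 49.5] world dyaw 0.0007 -> turn about tool z deg -0.04 F [0.3 0.4 0.4] M [-0.11 -0.03 -0.06] w 90.8
cam [499.22179405  53.48489228 303.04383704] [ 0.09809214 -0.2453723  -0.9644534 ]
d_w.png 3.076923076923077
knob 0.68 [307.2, 178.7, 377.3, 252.3] 332.7028985507246 210.72073578595317
jaw 0.94 [279.5, 158.1, 378.8, 252.1] 325.334540302267 196.4941750629723
jaw 0.49 [186.0, 102.5, 225.8, 144.9] 207.1177304964539 124.60425531914893
```

View pics/d_w.png

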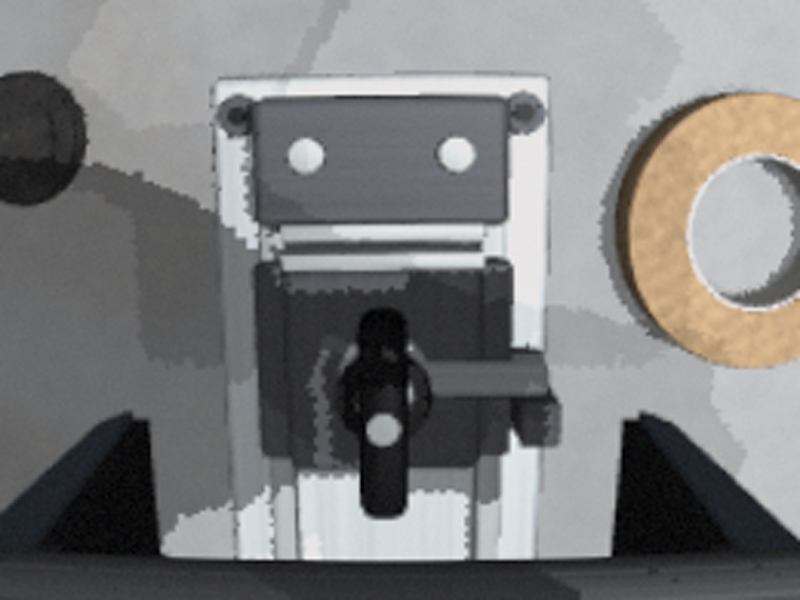

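The knob disc is at crop (384,429), i.e. pixel (324.5,219.1). I'll triangulate it from the two wrist positions.

```bash
python3 - <<'E'
from h import *
C=load("c","wrist");D=load("d","wrist")
q=lambda x,y:(275+(x+.5)/3.75-.5,110+(y+.5)/3.75-.5)
g=lambda x,y:(200+(x+.5)/3.077-.5,80+(y+.5)/3.077-.5)
for n,a,b in(("disc",(203,353),(384,429)),("end-",(203,437),(384,517)),("end+",(203,247),(383,308))):
    print(n,tri((C,q(*a)),(D,g(*b))).round(1),onz(D,g(*b),91).round(1))
E
```

```text
disc [526.3 -15.3  93.1] [526.7 -16.   91. ]
end- [536.5 -40.3  83.5] [535.1 -37.2  91. ]
end+ [517.3   6.9  71.1] [515.6  11.   91. ]
```

```bash
python3 -m handwheel '[[0.3,0,20,0],[0.3,0,35,0],[0.3,0,45,0],[0.3,0,49.5,0],[0.3,0,49.5,0]]' && python3 -m handwheel '[[0,0,0,0],[0,0,0,0],[0,0,0,0],[0,0,0,0],[0,0,0,0],[0,0,0,0],[0,0,0,0],[0,0,0,0]]' 0 60; python3 -c "
from go import *
rel(526,-15.3,61,0.383)"
```

```text
clock: 4.2
tcp_pos: [526.5, -15.9, 60.6]
orientation: [-1.76, -2.602, -0.0]
contact_force: [-0.4, 0.9, 0.5]
grip_width: 91.1
clock: 5.0
tcp_pos: [526.5, -15.9, 60.5]
orientation: [-1.76, -2.602, 0.0]
contact_force: [0.4, -0.3, -0.7]
grip_width: 30.0
tcp [526.5 -15.9  60.5] z-axis [-0.  0. -1.] tool y yaw 0.3815 t 5.0 q [-0.144  0.531  1.731  0.     0.879 -0.525]
shift tool xyz [ 0.8 -0.2 -0.5] world dyaw 0.0015 -> turn about tool z deg -0.09 F [ 0.4 -0.3 -0.7] M [-0.07  0.03  0.01] w 30.0
```

```bash
python3 -m handwheel '[[0,0,0,0],[0,0,0,0],[0,0,0,0],[0,0,0,0],[0,0,0,0]]' 0 60; python3 -c "
from go import *
rel(526,-15.3,61,0.383)"
```

```text
clock: 5.5
tcp_pos: [526.1, -16.0, 60.5]
orientation: [-1.759, -2.602, 0.001]
contact_force: [-3.5, -2.8, 2.4]
grip_width: 11.3
tcp [526.1 -16.   60.5] z-axis [-6.e-04 -2.e-04 -1.e+00] tool y yaw 0.3817 t 5.5 q [-0.144  0.531  1.731 -0.     0.879 -0.525]
shift tool xyz [ 0.7  0.2 -0.5] world dyaw 0.0013 -> turn about tool z deg -0.07 F [-3.5 -2.8  2.4] M [-0.57  0.76  0.5 ] w 11.3
```

```bash
python3 -m handwheel '[[0,0,0,-4],[0,0,0,-10],[0,0,0,-17],[0,0,0,-24],[0,0,0,-30],[0,0,0,-34],[0,0,0,-34]]'; python3 -c "
from go import *
rel(526,-15.3,61,0.383)"
```

```text
clock: 6.2
tcp_pos: [526.2, -16.1, 60.5]
orientation: [-0.92, -3.003, 0.0]
contact_force: [-3.4, -3.0, 2.6]
grip_width: 11.6
tcp [526.2 -16.1  60.5] z-axis [-5.e-04 -1.e-04 -1.e+00] tool y yaw 0.9761 t 6.2 q [-0.144  0.531  1.731 -0.     0.879 -1.12 ]
shift tool xyz [ 0.6  0.5 -0.5] world dyaw -0.5931 -> turn about tool z deg 33.98 F [-3.4 -3.   2.6] M [-0.57  0.79  0.24] w 11.6
```

```bash
python3 -m handwheel '[[0,0,0,-6],[0,0,0,-13],[0,0,0,-20],[0,0,0,-27],[0,0,0,-34],[0,0,0,-39],[0,0,0,-42],[0,0,0,-42]]'; python3 -c "
from go import *
rel(526,-15.3,61,0.383)"; python3 -m handwheel '[[0,0,0,-1],[0,0,0,-2],[0,0,0,-2]]';python3 -c "
from go import *
rel(526,-15.3,61,0.383)"
```

```text
clock: 7.0
tcp_pos: [526.1, -16.0, 60.5]
orientation: [0.214, -3.134, -0.0]
contact_force: [-4.4, -2.6, 3.8]
grip_width: 11.3
tcp [526.1 -16.   60.5] z-axis [-6.e-04  0.e+00 -1.e+00] tool y yaw 1.7072 t 7.0 q [-0.144  0.531  1.731 -0.     0.879 -1.851]
shift tool xyz [ 0.   0.7 -0.5] world dyaw -1.3242 -> turn about tool z deg 75.87 F [-4.4 -2.6  3.8] M [-0.56  0.91  0.02] w 11.3
clock: 7.3
tcp_pos: [526.1, -16.0, 60.5]
orientation: [0.266, -3.13, -0.0]
contact_force: [-3.5, -2.3, 3.4]
grip_width: 11.5
tcp [526.1 -16.   60.5] z-axis [-6.e-04  0.e+00 -1.e+00] tool y yaw 1.7406 t 7.3 q [-0.144  0.531  1.731 -0.     0.879 -1.884]
shift tool xyz [ 0.   0.7 -0.5] world dyaw -1.3576 -> turn about tool z deg 77.78 F [-3.5 -2.3  3.4] M [-0.52  0.86  0.04] w 11.5
```

```bash
for i in 1 2 3; do :; done; python3 -m handwheel '[[0,0,0,-1],[0,0,0,-1.5],[0,0,0,-1.5]]';python3 -c "
from go import *
rel(526,-15.3,61,0.383)"; python3 -m handwheel '[[0,0,0,-1],[0,0,0,-1.5],[0,0,0,-1.5]]';python3 -c "
from go import *
rel(526,-15.3,61,0.383)"
```

```text
clock: 7.6
tcp_pos: [526.1, -16.0, 60.5]
orientation: [0.307, -3.126, -0.0]
contact_force: [-4.8, -3.2, 3.5]
grip_width: 11.3
tcp [526.1 -16.   60.5] z-axis [-6.e-04  0.e+00 -1.e+00] tool y yaw 1.7664 t 7.6 q [-0.144  0.531  1.731 -0.     0.879 -1.91 ]
shift tool xyz [-0.   0.7 -0.5] world dyaw -1.3834 -> turn about tool z deg 79.26 F [-4.8 -3.2  3.5] M [-0.49  0.87 -0.03] w 11.3
clock: 7.9
tcp_pos: [526.1, -16.0, 60.5]
orientation: [0.348, -3.122, -0.0]
contact_force: [-4.0, -3.3, 2.8]
grip_width: 11.5
tcp [526.1 -16.   60.5] z-axis [-6.e-04  1.e-04 -1.e+00] tool y yaw 1.7926 t 7.9 q [-0.144  0.531  1.731 -0.     0.879 -1.936]
shift tool xyz [-0.1  0.7 -0.5] world dyaw -1.4096 -> turn about tool z deg 80.76 F [-4.  -3.3  2.8] M [-0.47  0.88 -0.05] w 11.5
```

```bash
python3 -m handwheel '[[0,0,0,-1],[0,0,0,-1.5],[0,0,0,-1.5]]';python3 -c "
from go import *
rel(526,-15.3,61,0.383)"; python3 -m handwheel '[[0,0,0,-1],[0,0,0,-1.5],[0,0,0,-1.5]]';python3 -c "
from go import *
rel(526,-15.3,61,0.383)"
```

```text
clock: 8.2
tcp_pos: [526.1, -15.9, 60.5]
orientation: [0.387, -3.117, -0.001]
contact_force: [-5.5, -3.6, 3.8]
grip_width: 11.1
tcp [526.1 -15.9  60.5] z-axis [-6.e-04  3.e-04 -1.e+00] tool y yaw 1.8176 t 8.2 q [-0.144  0.531  1.731  0.     0.879 -1.962]
shift tool xyz [-0.1  0.6 -0.5] world dyaw -1.4346 -> turn about tool z deg 82.2 F [-5.5 -3.6  3.8] M [-0.53  0.92 -1.15] w 11.1
clock: 8.5
tcp_pos: [526.1, -15.9, 60.5]
orientation: [0.427, -3.112, -0.001]
contact_force: [-4.9, -3.3, 3.9]
grip_width: 11.9
tcp [526.1 -15.9  60.5] z-axis [-6.e-04  5.e-04 -1.e+00] tool y yaw 1.8433 t 8.5 q [-1.440e-01  5.310e-01  1.731e+00  1.000e-03  8.790e-01 -1.988e+00]
shift tool xyz [-0.1  0.6 -0.5] world dyaw -1.4603 -> turn about tool z deg 83.67 F [-4.9 -3.3  3.9] M [-0.61  0.85 -1.6 ] w 11.9
```

```bash
python3 -m handwheel '[[0,0,0,1.5],[0,0,0,2.5],[0,0,0,2.5]]';python3 -c "
from go import *
a=.382
p=monitor.read_state()['tcp_pos']
rel(p[0]+np.sin(a)*45,p[1]-np.cos(a)*45,p[2],0.383)
rel(p[0]+np.sin(a),p[1]-np.cos(a),p[2],0.383)"
```

```text
clock: 8.8
tcp_pos: [526.1, -16.0, 60.5]
orientation: [0.359, -3.12, -0.0]
contact_force: [-4.4, -3.3, 4.2]
grip_width: 11.4
tcp [526.1 -16.   60.5] z-axis [-6.e-04  1.e-04 -1.e+00] tool y yaw 1.7998 t 8.8 q [-0.144  0.531  1.731  0.     0.879 -1.944]
shift tool xyz [ -6.9 -44.5  -0. ] world dyaw -1.4168 -> turn about tool z deg 81.18 F [-4.4 -3.3  4.2] M [-0.53  0.82 -0.42] w 11.4
tcp [526.1 -16.   60.5] z-axis [-6.e-04  1.e-04 -1.e+00] tool y yaw 1.7998 t 8.8 q [-0.144  0.531  1.731  0.     0.879 -1.944]
shift tool xyz [-0.2 -1.  -0. ] world dyaw -1.4168 -> turn about tool z deg 81.18 F [-4.4 -3.3  4.2] M [-0.53  0.82 -0.42] w 11.4
```

```bash
cat > f.py <<'E'
from go import *
s=monitor.read_state();u=np.array([np.sin(.382),-np.cos(.382),0]);n=np.array([np.cos(.382),np.sin(.382),0])
p0=np.array([526.1,-16.0,60.5]);d=np.array(s["tcp_pos"])-p0;F=np.array(s["contact_force"])
print("t",s["clock"],"travel",(d@u).round(2),"lat",(d@n).round(2),"Fdraw",(F@u).round(2),"Flat",(F@n).round(2),"Fz",F[2].round(1),"M",np.round(s["torque"],2),"w",round(s["grip_width"],1))
E
python3 f.py; python3 -m handwheel '[[-0.3,-2,0,0],[-0.8,-5,0,0],[-1.2,-8,0,0],[-1.5,-10,0,0],[-1.5,-10,0,0]]';python3 f.py;python3 -m handwheel '[[-0.6,-4,0,0],[-1.2,-8,0,0],[-1.8,-12,0,0],[-2.5,-16,0,0],[-3.1,-20,0,0],[-3.9,-25,0,0],[-4.3,-28,0,0],[-4.6,-30,0,0],[-4.6,-30,0,0]]';python3 f.py
```

```text
t 8.8 travel -0.03 lat 0.01 Fdraw 1.42 Flat -5.34 Fz 4.2 M [-0.53  0.82 -0.42] w 11.4
clock: 9.3
tcp_pos: [529.8, -25.1, 60.5]
orientation: [0.36, -3.12, -0.001]
contact_force: [-4.3, 0.7, 4.7]
grip_width: 11.7
t 9.3 travel 9.78 lat 0.06 Fdraw -2.27 Flat -3.68 Fz 4.7 M [ 0.12  0.88 -0.38] w 11.7
clock: 10.2
tcp_pos: [541.5, -53.3, 60.5]
orientation: [0.361, -3.12, -0.001]
contact_force: [-3.5, 0.9, 3.0]
grip_width: 11.5
t 10.2 travel 40.31 lat 0.36 Fdraw -2.14 Flat -2.92 Fz 3.0 M [ 0.2   0.71 -0.5 ] w 11.5
```

```bash
python3 -m handwheel '[[-0.3,-2,0,0],[-0.6,-4,0,0],[-0.9,-6,0,0],[-1.1,-7,0,0]]' >/dev/null;python3 f.py
python3 -m handwheel '[[-0.15,-1,0,0],[-0.3,-2,0,0]]' >/dev/null;python3 f.py
python3 -m handwheel '[[-0.15,-1,0,0],[-0.3,-2,0,0]]' >/dev/null;python3 f.py
```

```text
t 10.6 travel 47.22 lat 0.44 Fdraw -5.42 Flat -2.21 Fz 4.2 M [ 0.77  0.84 -0.48] w 11.6
t 10.8 travel 49.14 lat 0.46 Fdraw -5.05 Flat -2.09 Fz 2.9 M [ 0.84  0.78 -0.49] w 11.4
t 11.0 travel 51.14 lat 0.46 Fdraw -4.89 Flat -1.24 Fz 3.9 M [ 0.74  0.74 -0.52] w 11.1
```

```bash
python3 - <<'E'
from h import *
D=snap("scene","e");crop(D,295,185,435,290,"e1.png")
D=snap("side","e");crop(D,250,215,410,335,"e2.png")
E
```

```text
e1.png 5.714285714285714
e2.png 5.0
```

View pics/e1.png

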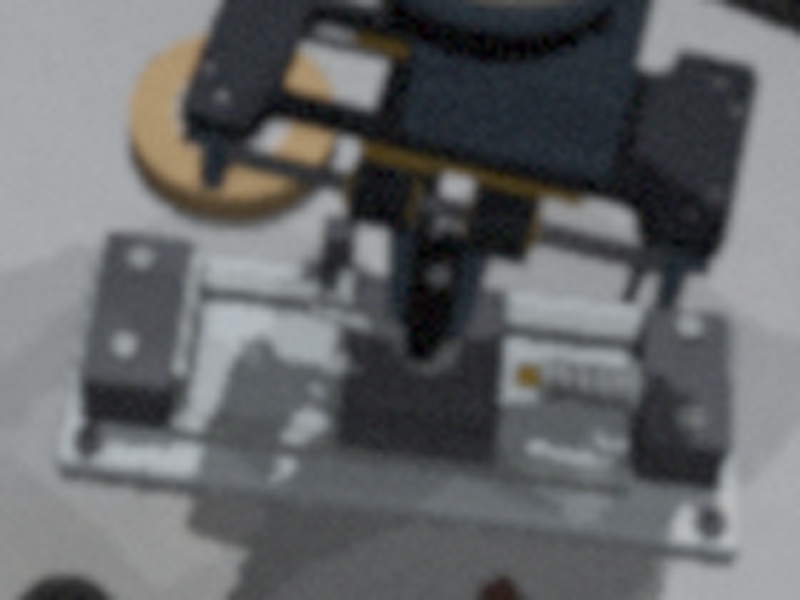

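View pics/e2.png

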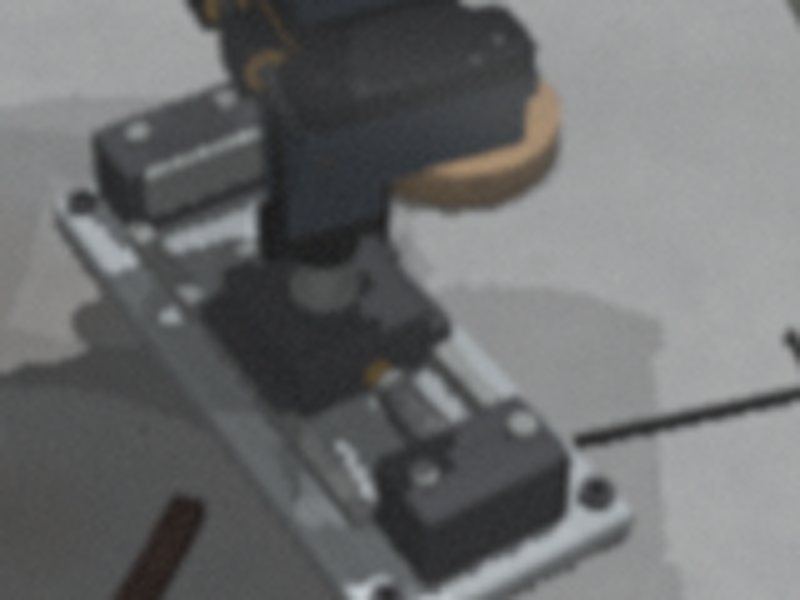

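Scene picture: jaw rear at about x=502, pin tip at about x=517 in the crop, so roughly 5 mm remain. Now I'll creep forward and watch the force.

```bash
for k in a; do python3 -m handwheel '[[-0.08,-0.5,0,0],[-0.15,-1,0,0],[-0.15,-1,0,0]]' >/dev/null;python3 f.py
python3 -m handwheel '[[-0.08,-0.5,0,0],[-0.15,-1,0,0],[-0.15,-1,0,0]]' >/dev/null;python3 f.py
python3 -m handwheel '[[-0.08,-0.5,0,0],[-0.15,-1,0,0],[-0.15,-1,0,0]]' >/dev/null;python3 f.py; done
```

```text
t 11.4 travel 52.3 lat 0.47 Fdraw -4.08 Flat -1.77 Fz 3.3 M [ 0.63  0.75 -0.49] w 11.4
t 11.7 travel 53.32 lat 0.51 Fdraw -4.6 Flat -1.53 Fz 3.9 M [ 0.71  0.64 -0.49] w 11.0
t 12.0 travel 54.31 lat 0.48 Fdraw -4.06 Flat -2.11 Fz 4.0 M [ 0.65  0.64 -0.5 ] w 11.4
```

```bash
python3 -m handwheel '[[-0.08,-0.5,0,0],[-0.15,-1,0,0],[-0.15,-1,0,0]]' >/dev/null;python3 f.py
python3 -m handwheel '[[-0.04,-0.3,0,0],[-0.08,-0.5,0,0],[-0.08,-0.5,0,0]]' >/dev/null;python3 f.py
```

```text
t 12.3 travel 55.36 lat 0.54 Fdraw -4.31 Flat -0.89 Fz 3.8 M [ 0.74  0.68 -0.53] w 11.4
t 12.6 travel 55.84 lat 0.54 Fdraw -4.12 Flat -1.37 Fz 3.7 M [ 0.68  0.75 -0.53] w 11.3
```

```bash
python3 -m handwheel '[[-0.04,-0.3,0,0],[-0.08,-0.5,0,0],[-0.08,-0.5,0,0]]' >/dev/null;python3 f.py
python3 -m handwheel '[[-0.04,-0.3,0,0],[-0.08,-0.5,0,0],[-0.08,-0.5,0,0]]' >/dev/null;python3 f.py
```

```text
t 12.9 travel 56.27 lat 0.53 Fdraw -5.79 Flat -2.34 Fz 3.5 M [ 0.82  0.72 -0.55] w 11.5
t 13.2 travel 56.55 lat 0.52 Fdraw -6.42 Flat -2.12 Fz 4.3 M [ 1.13  0.8  -0.51] w 11.7
```

```bash
python3 -m handwheel '[[-0.04,-0.3,0,0],[-0.08,-0.5,0,0],[-0.08,-0.5,0,0]]' >/dev/null;python3 f.py
```

```text
t 13.5 travel 56.97 lat 0.52 Fdraw -7.65 Flat -1.31 Fz 5.1 M [ 1.3   0.75 -0.54] w 11.3
```

```bash
python3 -m handwheel '[[-0.04,-0.3,0,0],[-0.08,-0.5,0,0],[-0.08,-0.5,0,0],[-0.08,-0.5,0,0]]' >/dev/null;python3 f.py
```

```text
t 13.9 travel 57.39 lat 0.51 Fdraw -8.88 Flat -1.28 Fz 5.3 M [ 1.51  0.84 -0.53] w 11.8
```

```bash
python3 -m handwheel '[[-0.03,-0.2,0,0],[-0.06,-0.4,0,0],[-0.06,-0.4,0,0],[-0.06,-0.4,0,0]]' >/dev/null;python3 f.py
```

```text
t 14.3 travel 57.71 lat 0.5 Fdraw -8.74 Flat -0.37 Fz 5.2 M [ 1.54  0.75 -0.48] w 11.5
```

```bash
python3 -m handwheel '[[0,0,0,0],[0,0,0,0],[0,0,0,0],[0,0,0,0],[0,0,0,0],[0,0,0,0]]' 45;python3 f.py; python3 - <<'E'
from h import *
D=snap("scene","g");crop(D,295,185,435,290,"g1.png")
E
```

```text
clock: 14.9
tcp_pos: [548.5, -70.3, 60.5]
orientation: [-0.365, 3.12, -0.0]
contact_force: [-0.1, -1.3, -0.3]
grip_width: 41.1
t 14.9 travel 58.73 lat 0.55 Fdraw 1.2 Flat -0.59 Fz -0.3 M [ 0.03  0.02 -0.03] w 41.1
g1.png 5.714285714285714
```

View pics/g1.png

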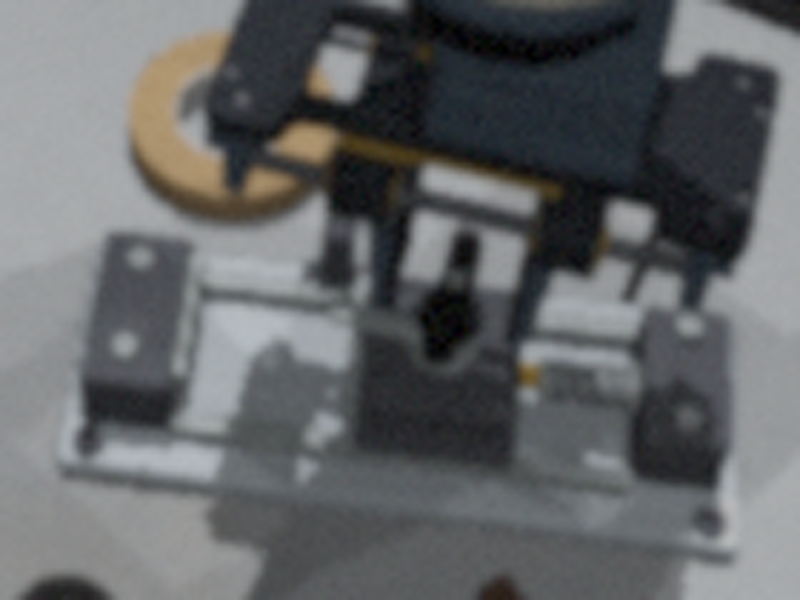

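```bash
python3 -m handwheel '[[0,0,-10,0],[0,0,-30,0],[0,0,-60,0],[0,0,-95,0],[0,0,-130,0],[0,0,-150,0],[0,0,-150,0],[0,0,-150,0]]';python3 - <<'E'
from h import *
D=snap("scene","k");crop(D,295,185,435,290,"k1.png")
D=snap("side","k");crop(D,250,215,410,335,"k2.png")
D=snap("wrist","k");crop(D,0,0,640,400,"k3.png")
E
```

```text
clock: 15.75
tcp_pos: [548.4, -70.2, 211.0]
orientation: [-0.365, 3.119, -0.001]
contact_force: [-0.7, 0.3, -2.1]
grip_width: 41.2
k1.png 5.714285714285714
k2.png 5.0
k3.png 1.25
```

View pics/k1.png

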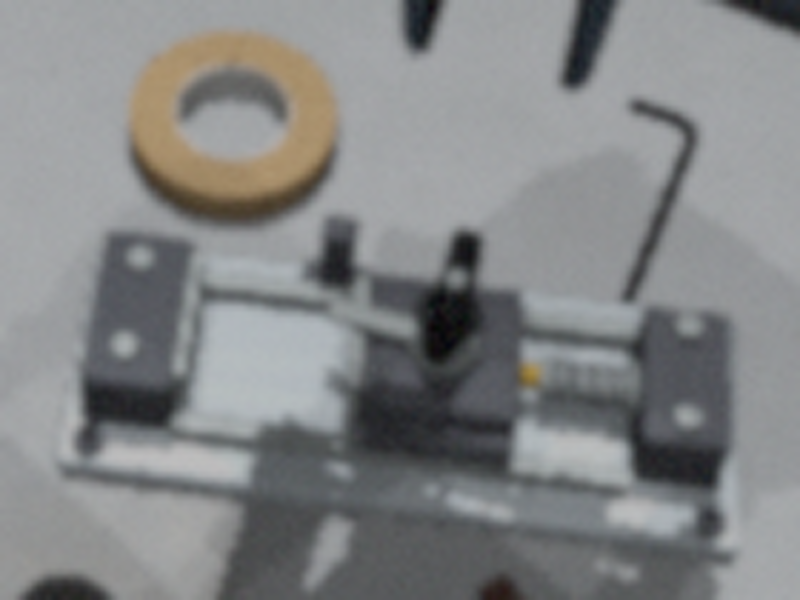

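View pics/k2.png

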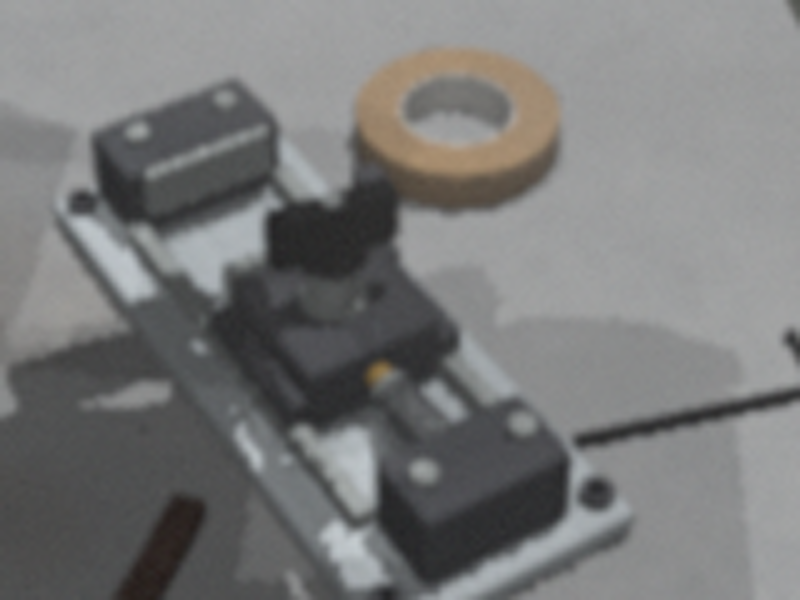

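View pics/k3.png

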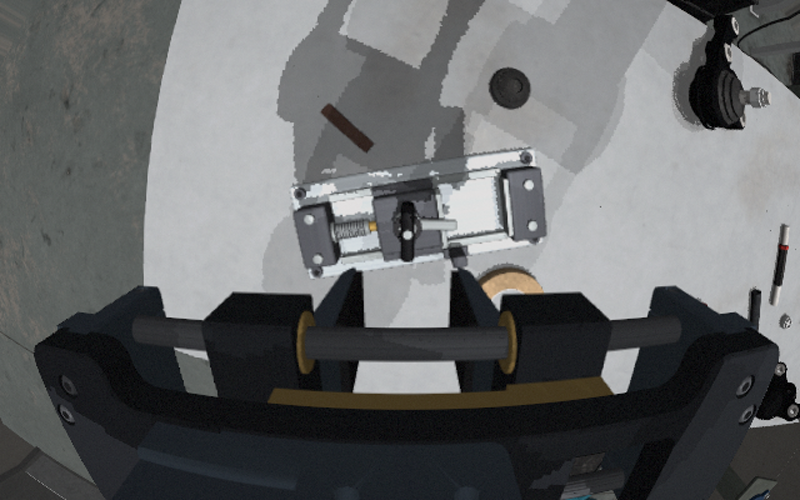

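Pin and jaw look in contact, and the knob bar lies across the rails. The bystanders look unmoved. I'll quantify all of this.

```bash
python3 - <<'E'
from h import *
def brass(d,x0,y0,x1,y1):
    i=d["img"][y0:y1,x0:x1].astype(int);wt=np.clip(i[...,0]-i[...,2]-50,0,None);ys,xs=np.nonzero(wt>0);w=wt[ys,xs]
    return np.round([(xs*w).sum()/w.sum()+x0,(ys*w).sum()/w.sum()+y0,w.sum()],2)
for n,b in(("scene",(375,240,400,262)),("side",(315,280,335,300))):
    for t in "bek": print(n,t,brass(load(t,n),*b))
W=load("k","wrist");crop(W,225,110,445,225,"k4.png")
D={}
for n in("scene","side"):
    D[n]=snap(n)
    for t in("brown_strip","tape_roll","hex_key","boot_0"):
        q=cams.trace(n,t)[0];ys,xs=np.nonzero(q["mask"]);print(n,t,round(q["score"],2),xs.mean().round(1),ys.mean().round(1))
E
```

```text
scene b [387.  250.1 242. ]
scene e [386.95 250.27  22.  ]
scene k [387.34 250.04 154.  ]
side b [325.28 288.63  81.  ]
side e [nan nan  0.]
side k [325.18 288.59  39.  ]
k4.png 3.6363636363636362
scene brown_strip 0.46 389.8 299.0
scene tape_roll 0.9 335.8 206.2
scene hex_key 0.37 371.3 247.7
scene boot_0 0.76 306.3 295.2
side brown_strip 0.64 342.3 309.9
side tape_roll 0.63 341.1 239.3
side hex_key 0.51 395.9 294.8
side boot_0 0.6 233.0 272.4<stdin>:4: RuntimeWarning: invalid value encountered in scalar divide
```

View pics/k4.png

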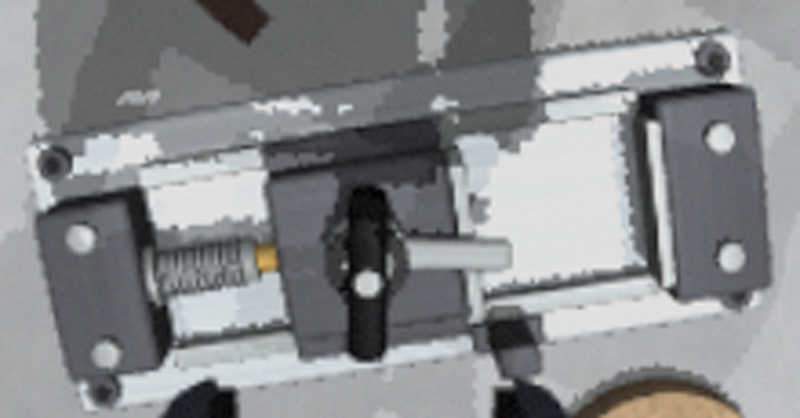

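```bash
python3 - <<'E'
from h import *
W=load("k","wrist");g=lambda x,y:(225+(x+.5)/3.636-.5,110+(y+.5)/3.636-.5)
a=onz(W,g(367,190),91);b=onz(W,g(370,356),91);c=onz(W,g(368,284),91)
v=a-b;print("bar yaw rel clamp y",((np.arctan2(v[1],v[0])-np.pi/2-.382)%np.pi).round(3),"disc",c.round(1),"expected",(526.4+np.sin(.382)*57.7,-15.7-np.cos(.382)*57.7))
s=monitor.read_state();print(s["clock"],np.round(s["contact_force"],1))
job.close_job()
E
```

```text
bar yaw rel clamp y 1.44 disc [548.9 -69.   91. ] expected (np.float64(547.9092361084215), np.float64(-69.2410381112673))
16.4 [ 0.1 -1.1  0.2]
the job is handed in; nothing more can be done
```

The knob is loose and open against its stop, the jaw is resting on the brass spring pin, and I handed the job in at 16.4 s on the clock.

- **Knob:** I gripped it with 60 N, broke it loose with a short anticlockwise twist and turned it on until it met the stop. There the wrist torque rose to about 1.6 N m. The last picture puts the bar at about 1.44 rad, against a stop at 1.40, which is within what I can measure.
- **Jaw:** I drew it back about 57 mm against a drag of 4–5 N. It met the pin at about 56 mm of travel, and I stopped at about 8.8 N, which is about 4.5 N on the pin or 1.3 mm in.
- **Letting go:** I opened the gripper and lifted it 150 mm clear. On release the open gripper sprang about 1 mm further back. The pictures afterwards show the jaw still against the pin, with brass showing and the tongue clear of the lug.
- **Bystanders:** The tape roll and boot read the same as at the start in both cameras. The strip (scene) and the hex key (side) each matched in one camera only. In the other camera the network gave a position that landed on the clamp, which I took as a false report. In the pictures, both lie as before.

The pin's shift in the pictures was too small to measure well, under a millimetre. How far it is pressed in therefore rests mainly on the force readings.

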